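Complete the numbered thimble row

TASK

Complete the row in the walnut display rack in number order: first set the pewter thimble in the pocket marked with one dot, then the white porcelain thimble with the blue cornflowers in the pocket marked with two dots. Both must end standing upright, mouth down, flat on the felt of their pockets; set them down gently rather than dropping them, and leave the brass thimble in the three-dot pocket, the darning egg, the ring box and the tilting bin where they are.

Things in the scene. Friction and masses are not known exactly. Their poses are not given: they have to be found in the camera images.
- pewter_center (a point): pewter thimble, grey, crown covered with dark dimples, loose, about 28 g, on the frosted glass shelf (z = 0). 30 mm tall, straight body 23 mm wide from 4 to 21 mm above the foot, then a domed crown; foot rim 25 mm wide. It stands mouth down. Origin: centre, 15 mm above the foot; z points up through the crown
- porcelain_center (a point): porcelain thimble, white, with blue cornflowers on its crown and sides, loose, about 18 g, on the frosted glass shelf (z = 0). 30 mm tall, straight body 23 mm wide from 4 to 21 mm above the foot, then a domed crown; foot rim 25 mm wide. It stands mouth down. Origin: centre, 15 mm above the foot; z points up through the crown
- rack: fixed walnut rack board, 106 (x) x 256 (y) x 6 mm, origin: centre of its underside. On it three walnut pocket blocks, 96 (x) x 78 (y) x 12 mm, in a row along y, 80 mm apart, in any order, turned as the rack is; pocket centres lie 13 mm to -x of the row's middle line and 14 mm above the shelf
- pocket1 (a point): felt floor centre of the pocket in the walnut block with one ivory dot on top. Pocket: 50 x 50 mm recess, rim 4 mm above this point; fingers do not fit inside beside a thimble, so hold it with the fingertips at least 6 mm above its foot. Dots 11 mm wide, in a line along y, 44 mm to +x of this point. Axes: y along the row of blocks, z up. Fixed
- pocket2 (a point): the same for the block marked with two ivory dots: centre of its pocket's felt floor, same sizes and axes
- pocket3 (a point): the same for the block marked with three ivory dots: centre of its pocket's felt floor, same sizes and axes. The brass thimble already stands here
- brass_thimble_center (a point): brass thimble, loose, in the pocket with three dots; to be left there. 30 mm tall, straight body 23 mm wide from 4 to 21 mm above the foot, then a domed crown; foot rim 25 mm wide. It stands mouth down. Origin: centre, 15 mm above the foot; z points up through the crown
- egg_center (a point): brass darning egg, egg-shaped, 58 mm tall, 45 mm wide, standing loose on a small flat foot on the shelf; to be left alone. Origin: centre, 29 mm up
- ring_box_center (a point): closed walnut ring box, 55 x 55 x 39 mm, ivory-edged square inlaid in its lid, loose on the shelf; to be left alone. Origin: centre, 19.5 mm up
- bin_lip (a point): middle of the front (-x) top edge of the small smoked-glass tilting bin, 70 x 108 x 66 mm, that hangs on a brass pivot pin in a fixed walnut and brass stand 100 x 136 mm, the pin 62 mm and the top about 83 mm above the shelf; it rocks forward up to 0.5 rad and stays where it is; to be left alone

How it is judged:
By the outcome, as a careful person would: the job done as asked, in the order asked, and still so for the second after the job is handed in, with the robot touching nothing.
It also fails if it takes over 58 s, if anything falls off the work surface, if the arm or the gripper's body presses on something with over 40 N, if the wrist force passes 120 N, or if a joint passes its speed limit or range.

ROBOT

A 7-joint arm with a two-finger parallel gripper is mounted at the origin on the work surface. World frame = base frame: x ahead of the robot, y to its left, z up, the work surface at z = 0. Lengths are in m, angles in rad, forces in N, time in s.
With the tool pointing down it reaches from about 0.4 to 0.85 m from the base axis. Payload 4.5 kg.
Tool frame: the origin (TCP) lies on the centre line of the jaws, within the pads' length; the fingertips stand 14 mm ahead of it and the grasp point (between the pads) lies 5 mm behind it (tip_reach is the distance from the TCP to the fingertips, in m); z points along the fingers, y is the direction in which the jaws open and shut (so a half turn about z gives the same grasp; the last joint's range is limited). The gripper opens to 85 mm and grips with 20 to 120 N. Pads are 22 mm wide; open, the fingers measure 114 mm over their backs; the gripper's body (76 mm by 85 mm) begins 54 mm behind the grasp point. The pads swing forward as they close: fully open they stand 13 mm farther back than shut.
Start: joints at [1.374, 0.689, -0.195, 1.565, 0.157, 0.902, -0.215], TCP at [0.143, -0.608, 0.245] pointing down, gripper open.
Joint ranges: [-3.01, 3.01], [-0.46, 2.08], [-1.47, 1.51], [0.13, 2.56], [-1, 4.14], [0.04, 2.09], [-2.66, 2.66]. Speed limits (rad/s): [2.57, 2.57, 3.14, 3.14, 3.14, 3.14, 3.14].

INTERFACE

Orientations are given as a unit quaternion [w, x, y, z].
In Python, from rig import * gives the robot as it stands. The module is installed in compiled form; this text tells all that it offers.
- The arm moves only by the shell command python3 -m handwheel 'ROWS'. ROWS is JSON, a list of rows, each an object with "hand": the opening, from 0 (shut) to 1 (fully open); "xyz": the shift along the tool's x, y, z scaled (see below), a list of three; "twist": the turn about the tool's z scaled (see below). In form: [{"hand": hand, "xyz": [x, y, z], "twist": twist}, ...]. A call has 1 to 10 rows; each row shifts and turns the commanded pose from where the row before left it, along the tool's axes as they then stand; what a row does not reach is not made up. The controller multiplies each number of a shift by 0.15 m and each number of a turn by 90 degrees. A row lasts 1/8 s, in which the tool goes at most 62.5 mm and 10.7 degrees, less where a joint would pass 70% of its speed; a pose out of reach is approached as far as the arm can. A call with a number of a shift or a turn outside -1 to 1 is refused whole. A call with a gripper value outside its range is refused whole. The fingers move at their own pace and stop on an object; the grip force is fixed at half the most. Time passes only in rows, so rows that do not move let the fingers close. It gives the time, the measured TCP pose, the force and the opening at its end, in the units of the state.
- get_obs(): the state, without advancing time (a new reading comes with each control period).
- snapshot(name): name is "scene" or "top" or "wrist"; returns a dict with "color" (480x640x3 uint8, blue, green, red), "z_map" (480x640 float32, m along the optical axis (not along the pixel's ray), 0 where there is no reading), "fx", "fy", "cx", "cy" (pixels), "extrinsics" (4x4, takes a point from camera to world coordinates). Camera axes: x right, y up, looking along -z (the intrinsics and any distortion apply to the point x, -y, -z); pixel columns grow to the right and rows downward; lengths in m; the calibration is good to about 2 mm. A picture is of the moment at which its call begins.
- close_job(): hands the job in, once; it reports no verdict.
The state is a dict: "time_s": time; "joints": joint angles; "qvel": joint speeds; "effort": joint torques, N m; "eef_pos": TCP position; "orientation": TCP orientation; "wrist_force": force on the tool from outside, world axes, zero at the start; "torque": the same for the moment, N m; "gripper_width": finger opening in m.
Only numpy, scipy, OpenCV 4.12 (cv2) and the standard library are available. Lean on these libraries where they do the work, as an engineer would, in place of code of your own. Each camera call takes 0.05 s, during which the arm holds its last target. There are 200 camera calls.

## Working session

There is one attempt and no reset: what is moved stays moved. The work goes in short steps, Python scripts to look and compute and a shell command to move; the robot and the scene stay as the last step left them, time stands still between calls to the robot, and variables do not carry over. Pictures are saved under pics/ and viewed, about 8 in all and at most 12, crops included, and the job is handed in when it is done.

```bash
mkdir -p pics
cat > h.py <<'E'
from rig import *
import numpy as np, cv2
def ray(s,u,v):
    d=np.array([(u-s["cx"])/s["fx"],-(v-s["cy"])/s["fy"],-1.0]); E=np.array(s["extrinsics"]); return E[:3,3],E[:3,:3]@d
def onz(s,u,v,z):
    o,d=ray(s,u,v); return o+d*(z-o[2])/d[2]
def pt(s,u,v):
    o,d=ray(s,u,v); return o+d*s["z_map"][int(v),int(u)]
E
python3 - <<'E'
from h import *
o=get_obs(); print({k:np.round(v,3) for k,v in o.items()})
import pickle
for n in("top","scene"):
    s=snapshot(n); cv2.imwrite(f"pics/{n}1.png",s["color"]); pickle.dump(s,open(n+".pkl","wb"))
    print(n,s["fx"],s["cx"],s["cy"],np.round(s["extrinsics"],3).tolist(),[k for k in s])
E
```

```text
{'time_s': np.float64(0.0), 'joints': array([ 1.374,  0.69 , -0.194,  1.566,  0.157,  0.902, -0.215]), 'qvel': array([ 0.   ,  0.001,  0.001, -0.001,  0.001,  0.001, -0.   ]), 'effort': array([ 0.0000e+00, -5.3961e+01, -1.2670e+00, -1.5854e+01,  9.0000e-03,
        9.0000e-03, -0.0000e+00]), 'eef_pos': array([ 0.143, -0.608,  0.244]), 'orientation': array([-0.001,  0.993,  0.115, -0.   ]), 'wrist_force': array([-0.002,  0.047,  0.271]), 'torque': array([ 0.027, -0.024,  0.015]), 'gripper_width': np.float64(0.085)}
top 611.9240342079055 325.46250243003686 236.90141584949356 [[0.001, 0.992, -0.123, 0.383], [-1.0, 0.001, -0.003, 0.024], [-0.003, 0.123, 0.992, 1.587], [0.0, 0.0, 0.0, 1.0]] ['color', 'z_map', 'fx', 'fy', 'cx', 'cy', 'extrinsics']
scene 568.7441707349485 330.7946978839168 225.53284323451808 [[0.457, -0.634, 0.623, 1.295], [0.889, 0.316, -0.331, -0.349], [0.013, 0.705, 0.709, 0.921], [0.0, 0.0, 0.0, 1.0]] ['color', 'z_map', 'fx', 'fy', 'cx', 'cy', 'extrinsics']
```

View pics/top1.png

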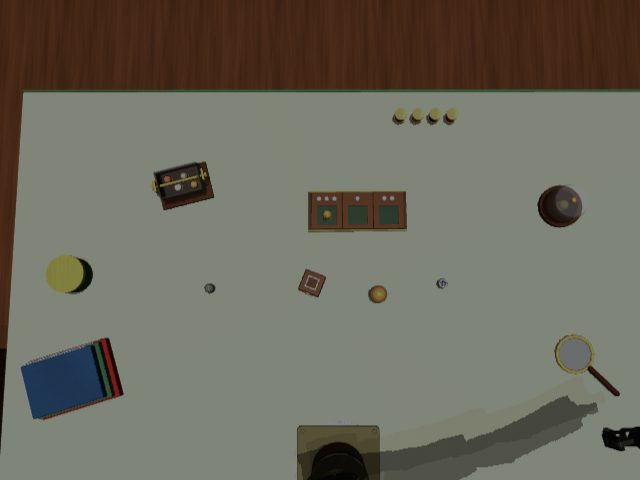

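View pics/scene1.png

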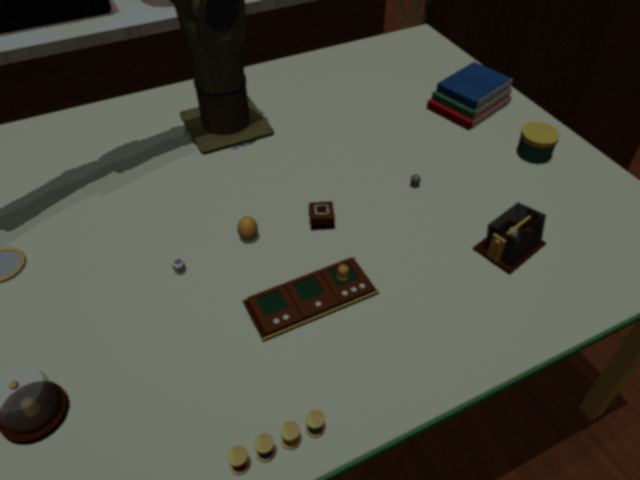

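The top view shows the pewter thimble at (209,288), the porcelain at (442,283), the egg at (378,294) and the ring box at (312,283). The blocks, left to right, are three dots with brass (327,211), one dot (358,211) and two dots (389,211). The scene view agrees, and the bin is at (185,185).

Run:
```python
from h import *
import pickle
s=pickle.load(open("top.pkl","rb")); c=s["color"].astype(int)
def blob(mask,u,v,r,name,z):
    m=np.zeros(mask.shape,np.uint8); m[v-r:v+r,u-r:u+r]=mask[v-r:v+r,u-r:u+r]
    n,l,st,ce=cv2.connectedComponentsWithStats(m); 
    i=1+np.argmax(st[1:,4]); print(name,st[i],ce[i].round(1),onz(s,*ce[i],z).round(4)); return ce[i]
X=np.stack(np.meshgrid(range(640),range(480)),-1)
E=np.array(s["extrinsics"])
u,v=np.meshgrid(np.arange(640),np.arange(480))
d=np.stack([(u-s["cx"])/s["fx"],-(v-s["cy"])/s["fy"],-np.ones_like(u)],-1)@E[:3,:3].T
P=E[:3,3]+d*s["z_map"][...,None]
hgt=P[...,2]
for n,(a,b) in dict(pew=(209,288),por=(442,283)).items():
    cc=blob((hgt>.012)&(hgt<.05),a,b,12,n,.02); w=P[b-12:b+12,a-12:a+12].reshape(-1,3); w=w[(w[:,2]>.012)]; print(w.mean(0).round(4),w[:,2].max(), (w.max(0)+w.min(0))[:2]/2)
print("egg",P[294,378].round(3),"box",P[283,312].round(3),"table",P[330,300].round(3))
hsv=cv2.cvtColor(s["color"],cv2.COLOR_BGR2HSV)
g=(hsv[...,0]>60)&(hsv[...,0]<95)&(hsv[...,1]>80)&(hsv[...,2]<110)
for n,a in((3,327),(1,358),(2,389)): blob(g,a,213,17,f"pocket{n}",.014)
m=np.zeros(g.shape,np.uint8); q=(hgt[180:245,290:420]>.011)&(hgt[180:245,290:420]<.06); m[180:245,290:420]=q
pts=np.array([onz(s,a,b,.012)[:2] for b,a in np.argwhere(m)],np.float32); print("rack rect",cv2.minAreaRect(pts))
w=(hsv[...,1]<60)&(hsv[...,2]>120); m[:]=0; m[193:206,310:400]=w[193:206,310:400]
n,l,st,ce=cv2.connectedComponentsWithStats(m); print([(st[i][4],onz(s,*ce[i],.018)[:2].round(4)) for i in range(1,n)])
o=get_obs()
```

```text
pew [204 283  10  10  74] [208.9 287.4] [0.4466 0.3266 0.02  ]
[0.4438 0.3145 0.0851] 1.5871939974167206 [0.42047118 0.18466095]
por [437 278  11  10  75] [442.  282.5] [ 0.4597 -0.2694  0.02  ]
[ 0.4586 -0.2645  0.0474] 1.5871939974167206 [ 0.43108788 -0.13499833]
egg [ 0.429 -0.102  0.062] box [0.457 0.062 0.039] table [0.339 0.093 0.008]
pocket3 [319 212   1   1   1] [319. 212.] [0.6429 0.0456 0.014 ]Traceback (most recent call last):
  File "<stdin>", line 19, in <module>
  File "<stdin>", line 7, in blob
    return _wrapfunc(a, 'argmax', axis=axis, out=out, **kwds)
    return bound(*args, **kwds)
ValueError: attempt to get argmax of an empty sequence
```

Run:
```python
from h import *
import pickle
s=pickle.load(open("top.pkl","rb"))
hsv=cv2.cvtColor(s["color"],cv2.COLOR_BGR2HSV)
print(s["color"][218,358],s["color"][198,357],s["color"][225,345],s["color"][240,358])
c=s["color"].astype(int)
g=(c[...,1]>c[...,2]+10)&(c[...,1]<90)
w=(c.min(2)>100)
for name,k,z,box in(("felt",g,.014,(195,232,308,408)),("dots",w,.018,(195,203,312,402)),("rack",c.sum(2)<250,.012,(185,238,300,415))):
    m=np.zeros(g.shape,np.uint8); a,b,e,f=box; m[a:b,e:f]=k[a:b,e:f]
    n,l,st,ce=cv2.connectedComponentsWithStats(m)
    for i in range(1,n):
        if st[i][4]>2:
            q=np.argwhere(l==i)[:,::-1]; r=cv2.minAreaRect(np.array([onz(s,x,y,z)[:2]*1000 for x,y in q],np.float32))
            print(name,st[i],np.round(onz(s,*ce[i],z),4),np.round(r[0],1),np.round(r[1],1),round(r[2],1))
```

```text
[45 60 43] [139 133 128] [37 55 86] [121 133 128]
felt [318 207  18  17 211] [0.6345 0.0263 0.014 ] [635.   26.1] [42.1 44.3] 0.0
felt [348 206  19  18 333] [ 0.6362 -0.0534  0.014 ] [636.4 -53.3] [44.8 47. ] 0.0
felt [379 206  19  18 342] [ 0.6364 -0.1339  0.014 ] [ 636.5 -133.9] [44.8 47.3] 0.0
dots [317 197   4   3  11] [0.6789 0.0466 0.018 ] [679.1  47. ] [5.3 7.8] 0.0
dots [325 197   3   3   9] [0.6792 0.0274 0.018 ] [679.2  27.4] [5.3 5.2] 0.1
dots [333 196   3   4  10] [0.6797 0.0066 0.018 ] [680.5   6.6] [5.2 7.9] 90.0
dots [356 196   3   4  10] [ 0.6797 -0.0533  0.018 ] [680.5 -53.3] [5.2 7.9] 89.7
dots [383 196   3   4  12] [ 0.6806 -0.1236  0.018 ] [ 680.6 -123.6] [5.2 8. ] 89.4
dots [390 196   4   4  14] [ 0.68   -0.1431  0.018 ] [ 680.6 -143.1] [7.8 8. ] 89.3
rack [ 308  191   99   41 3706] [ 0.6452 -0.0526  0.012 ] [645.5 -53.2] [104.2 255.6] 0.6
```

```bash
python3 -m handwheel '[{"hand":1,"xyz":[0.3,-0.15,0],"twist":0},{"hand":1,"xyz":[0.3,-0.15,0],"twist":0},{"hand":1,"xyz":[0.3,-0.15,0],"twist":0},{"hand":1,"xyz":[0.3,-0.15,0],"twist":0},{"hand":1,"xyz":[0.3,-0.15,0],"twist":0},{"hand":1,"xyz":[0.3,-0.15,0],"twist":0},{"hand":1,"xyz":[0.3,-0.15,0],"twist":0},{"hand":1,"xyz":[0.3,-0.15,0],"twist":0}]'
python3 -m handwheel '[{"hand":1,"xyz":[0.12,-0.315,0],"twist":0},{"hand":1,"xyz":[0.12,-0.315,0],"twist":0},{"hand":1,"xyz":[0.12,-0.315,0],"twist":0},{"hand":1,"xyz":[0.12,-0.315,0],"twist":0},{"hand":1,"xyz":[0.12,-0.315,0],"twist":0},{"hand":1,"xyz":[0.12,-0.315,0],"twist":0},{"hand":1,"xyz":[0.12,-0.315,0],"twist":0}]'
python3 -c "
from rig import *;print(get_obs()['joints'].round(2))"
```

```text
time_s: 1.1
eef_pos: [0.4532, -0.3496, 0.245]
orientation: [-0.0, 0.993, 0.115, -0.0]
wrist_force: [0.3, 0.2, 0.3]
gripper_width: 0.0855
time_s: 1.98
eef_pos: [0.4992, 0.0015, 0.2451]
orientation: [0.0, 0.993, 0.115, -0.0]
wrist_force: [0.4, -0.5, -1.2]
gripper_width: 0.0855
[-0.02  0.53 -0.12  1.94  0.09  0.68 -1.53]
```

```bash
python3 -m handwheel '[{"hand":1,"xyz":[0.022,-0.315,0],"twist":0},{"hand":1,"xyz":[0.022,-0.315,0],"twist":0},{"hand":1,"xyz":[0.022,-0.315,0],"twist":0},{"hand":1,"xyz":[0.022,-0.315,0],"twist":0},{"hand":1,"xyz":[0.022,-0.315,0.1],"twist":0},{"hand":1,"xyz":[0.022,-0.315,0.2],"twist":0},{"hand":1,"xyz":[0.022,-0.31,0.25],"twist":0},{"hand":1,"xyz":[0,0,0],"twist":0}]'
python3 - <<'E'
from h import *
import pickle
s=snapshot("wrist"); cv2.imwrite("pics/w1.png",s["color"]); o=get_obs(); pickle.dump((s,o),open("w1.pkl","wb")); print(o["joints"].round(2),np.round(s["extrinsics"],3),s["fx"],s["cx"],s["cy"])
E
```

```text
time_s: 2.98
eef_pos: [0.4425, 0.3305, 0.1597]
orientation: [-0.0, 0.993, 0.119, -0.003]
wrist_force: [-0.4, -0.6, -0.4]
gripper_width: 0.0854
[-0.68  0.71 -0.06  1.87  0.07  0.57 -2.12] [[ 0.237  0.933  0.27   0.51 ]
 [-0.972  0.228  0.065  0.348]
 [-0.001 -0.278  0.961  0.289]
 [ 0.     0.     0.     1.   ]] 425.8881301706867 319.4699937738687 239.90550673812857
```

View pics/w1.png

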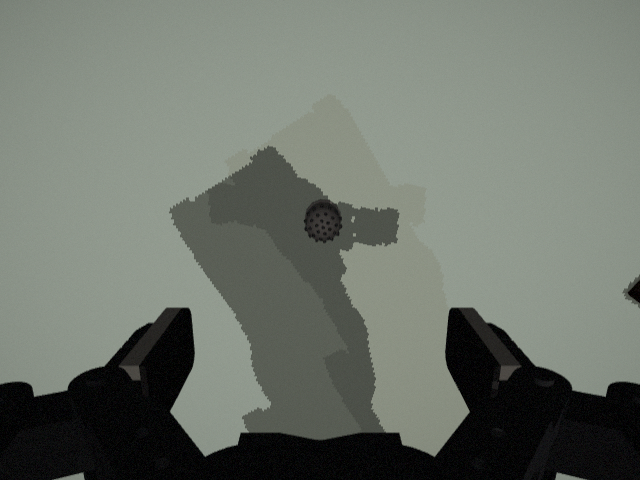

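The wrist view shows the pewter thimble (dimpled disc) at about (323,221) and between the open fingers in columns.

```bash
cat >> h.py <<'E'
def rows(o,target):
    from scipy.spatial.transform import Rotation as R
    w,x,y,z=o["orientation"]; r=R.from_quat([x,y,z,w])
    return (r.inv().apply(np.array(target)-o["eef_pos"])/.15).round(3), r.as_matrix()[:,0].round(3)
E
python3 - <<'E'
from h import *
import pickle
s,o=pickle.load(open("w1.pkl","rb"))
for u,v,z in((323,221,.02),(323,222,.022),(323,200,.02),(323,243,.02)): print(onz(s,u,v,z).round(4))
p=onz(s,323,221,.02); print(o["eef_pos"].round(4),rows(get_obs(),[p[0],p[1],.021]))
E
```

```text
[0.4476 0.3304 0.02  ]
[0.4475 0.3304 0.022 ]
[0.461  0.3337 0.02  ]
[0.4332 0.3268 0.02  ]
[0.4444 0.3277 0.1611] (array([ 0.029, -0.013,  0.934]), array([ 0.973,  0.233, -0.003]))
```

```bash
python3 -m handwheel '[{"hand":0.45,"xyz":[0.006,-0.003,0.17],"twist":0},{"hand":0.45,"xyz":[0.006,-0.003,0.17],"twist":0},{"hand":0.45,"xyz":[0.006,-0.003,0.17],"twist":0},{"hand":0.45,"xyz":[0.006,-0.002,0.17],"twist":0},{"hand":0.45,"xyz":[0.005,-0.002,0.1],"twist":0},{"hand":0.45,"xyz":[0,0,0],"twist":0}]'
python3 - <<'E'
from h import *
import pickle
import rig; print([k for k in dir(rig) if 'tip' in k.lower()])
for nm in (0,1):
    if nm==0: s,o=pickle.load(open("w1.pkl","rb"))
    else:
        s=snapshot("wrist"); o=get_obs(); cv2.imwrite("pics/w2.png",s["color"])
    E=np.array(s["extrinsics"]); v,u=np.mgrid[150:440,60:580]
    P=np.stack([(u-s["cx"])/s["fx"],-(v-s["cy"])/s["fy"],-np.ones(u.shape)],-1)*s["z_map"][150:440,60:580,None]@E[:3,:3].T+E[:3,3]
    dark=(s["color"][150:440,60:580].max(2)<45)&(s["z_map"][150:440,60:580]>.02)
    h=P[...,2][dark]-o["eef_pos"][2]; print(o["eef_pos"].round(4),o["gripper_width"],np.percentile(h,[0.5,1,2,5,10]).round(4))
print(rows(get_obs(),[.447,.329,.021]))
E
```

```text
time_s: 3.78
eef_pos: [0.4503, 0.3282, 0.0455]
orientation: [0.001, 0.993, 0.115, -0.0]
wrist_force: [-0.3, -1.0, 0.3]
gripper_width: 0.0386
['tip_reach']
[0.4444 0.3277 0.1611] 0.0851403455821692 [-0.1416 -0.1374 -0.1324  0.0039  0.0099]
[0.4505 0.3288 0.0462] 0.03846318979066441 [-0.0375 -0.0332 -0.0258 -0.0076  0.0089]
(array([-0.023, -0.007,  0.168]), array([0.974, 0.228, 0.   ]))
```

View pics/w2.png

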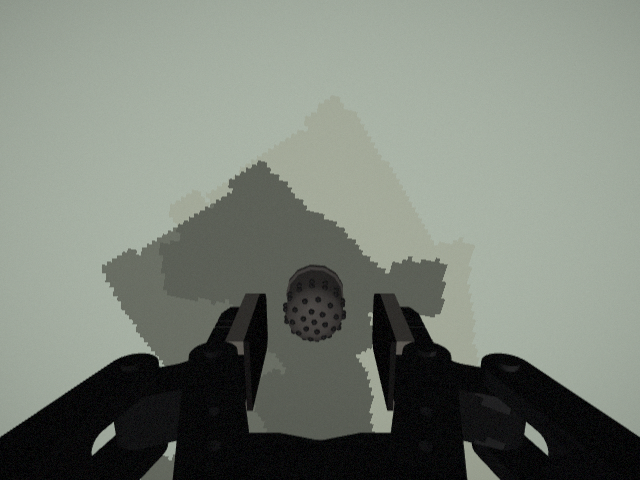

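The wrist view shows the thimble at (315,305), centred between the pads at columns 255 and 385. The finger depth readings fit tips about 10–14 mm below the TCP, so I'll lower to z≈0.021 and grip.

```bash
python3 -m handwheel '[{"hand":0.45,"xyz":[-0.01,0.01,0.08],"twist":0},{"hand":0.45,"xyz":[-0.01,0.01,0.08],"twist":0},{"hand":0.45,"xyz":[0,0,0.005],"twist":0},{"hand":0.45,"xyz":[0,0,0],"twist":0}]'
python3 -m handwheel '[{"hand":0,"xyz":[0,0,0],"twist":0},{"hand":0,"xyz":[0,0,0],"twist":0},{"hand":0,"xyz":[0,0,0],"twist":0},{"hand":0,"xyz":[0,0,0],"twist":0}]'
```

```text
time_s: 4.32
eef_pos: [0.4477, 0.3258, 0.0209]
orientation: [0.0, 0.993, 0.115, -0.0]
wrist_force: [0.4, 0.3, 0.1]
gripper_width: 0.038
time_s: 4.82
eef_pos: [0.448, 0.326, 0.0215]
orientation: [-0.0, 0.993, 0.115, 0.0]
wrist_force: [-1.1, 0.1, 6.5]
gripper_width: 0.0204
```

```bash
python3 -m handwheel '[{"hand":0,"xyz":[0,0,0],"twist":0},{"hand":0,"xyz":[0,0,0],"twist":0}]'
python3 - <<'E'
from h import *
s=snapshot("wrist"); cv2.imwrite("pics/w3.png",s["color"][180:440,150:490])
E
```

```text
time_s: 5.08
eef_pos: [0.4481, 0.3261, 0.0215]
orientation: [-0.0, 0.993, 0.115, 0.0]
wrist_force: [-0.6, -0.0, 5.3]
gripper_width: 0.0204
```

View pics/w3.png

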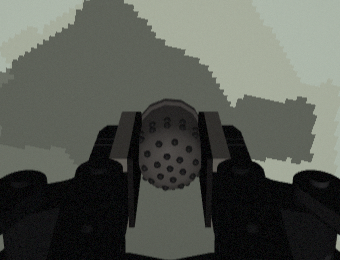

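Run:
```python
from h import *
s=snapshot("wrist"); o=get_obs()
g=s["color"].mean(2)[180:440,150:490]; 
for u,v,z in((320,345,.025),(320,370,.02),(320,281,.004)): print(onz(s,u,v,z).round(4))
print(s["z_map"][340:350,315:325].mean(), pt(s,320,345).round(4), pt(s,320,330).round(4),pt(s,320,360).round(4))
print("tips",pt(s,275,315).round(4),pt(s,357,315).round(4), o["eef_pos"].round(4))
```

```text
[0.4454 0.3261 0.025 ]
[0.4331 0.3232 0.02  ]
[0.4594 0.3294 0.004 ]
0.13418601 [0.4487 0.3269 0.0309] [0.4532 0.3279 0.0298] [0.4435 0.3257 0.0309]
tips [0.4555 0.3427 0.0309] [0.4614 0.3182 0.031 ] [0.4481 0.3261 0.0215]
```

The crown apex sits at z 0.031 and is centred on the TCP within a millimetre. I'll lift and check the hold.

```bash
python3 -m handwheel '[{"hand":0,"xyz":[0,0,-0.05],"twist":0},{"hand":0,"xyz":[0,0,-0.15],"twist":0},{"hand":0,"xyz":[0,0,-0.2],"twist":0},{"hand":0,"xyz":[0,0,-0.2],"twist":0},{"hand":0,"xyz":[0,0,0],"twist":0},{"hand":0,"xyz":[0,0,0],"twist":0}]'
python3 - <<'E'
from h import *
s=snapshot("wrist"); cv2.imwrite("pics/w4.png",s["color"][180:440,150:490])
o=get_obs(); print(o["eef_pos"].round(4), pt(s,320,345).round(4), pt(s,320,330).round(4),pt(s,320,360).round(4))
print(rows(o,[.6363,-.0533,.11]))
E
```

```text
time_s: 5.92
eef_pos: [0.4475, 0.3254, 0.1106]
orientation: [0.0, 0.993, 0.115, -0.0]
wrist_force: [0.1, -0.5, 0.6]
gripper_width: 0.0203
[0.4472 0.3253 0.1102] [0.4479 0.3262 0.1196] [0.4527 0.3273 0.1191] [0.4427 0.325  0.1196]
(array([0.649, 2.745, 0.003]), array([ 0.973,  0.229, -0.002]))
```

View pics/w4.png

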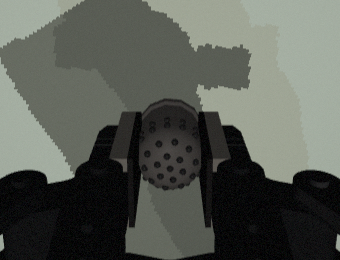

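The pewter thimble is held upright. Its apex is 9.4 mm above the TCP, so its foot is about 20.6 mm below.

```bash
python3 -m handwheel '[{"hand":0,"xyz":[0.04,0.15,0],"twist":0},{"hand":0,"xyz":[0.07,0.3,0],"twist":0},{"hand":0,"xyz":[0.07,0.3,0],"twist":0},{"hand":0,"xyz":[0.07,0.3,0],"twist":0},{"hand":0,"xyz":[0.07,0.3,0],"twist":0},{"hand":0,"xyz":[0.07,0.3,0],"twist":0},{"hand":0,"xyz":[0.07,0.3,0],"twist":0},{"hand":0,"xyz":[0.07,0.3,0],"twist":0},{"hand":0,"xyz":[0.07,0.3,0],"twist":0},{"hand":0,"xyz":[0.05,0.195,0],"twist":0}]'
python3 -m handwheel '[{"hand":0,"xyz":[0,0,0],"twist":0},{"hand":0,"xyz":[0,0,0],"twist":0}]'
python3 - <<'E'
from h import *
s=snapshot("wrist"); cv2.imwrite("pics/w5.png",s["color"])
o=get_obs(); print(o["eef_pos"].round(4), pt(s,320,345).round(4))
print(rows(o,[.6363,-.0533,.0355]))
c=s["color"].astype(int); m=((c[...,1]>c[...,2]+10)&(c[...,1]<100)).astype(np.uint8)
n,l,st,ce=cv2.connectedComponentsWithStats(m)
for i in range(1,n):
    if st[i][4]>300: print(st[i],onz(s,*ce[i],.014).round(4))
E
```

```text
time_s: 7.22
eef_pos: [0.6367, -0.0561, 0.1094]
orientation: [0.001, 0.994, 0.114, -0.001]
wrist_force: [-0.2, 0.2, -0.3]
gripper_width: 0.0203
time_s: 7.48
eef_pos: [0.6358, -0.0514, 0.1099]
orientation: [-0.001, 0.993, 0.116, -0.001]
wrist_force: [0.7, 0.5, -0.4]
gripper_width: 0.0206
[ 0.6359 -0.0508  0.1102] [ 0.6363 -0.0506  0.1189]
(array([-0.001,  0.018,  0.498]), array([ 0.973,  0.231, -0.002]))
[ 124  165  102  105 5350] [0.636  0.0302 0.014 ]
[ 267  199  107   96 6990] [ 0.6373 -0.0492  0.014 ]
[ 405  232  110   97 7106] [ 0.6357 -0.1311  0.014 ]
```

View pics/w5.png

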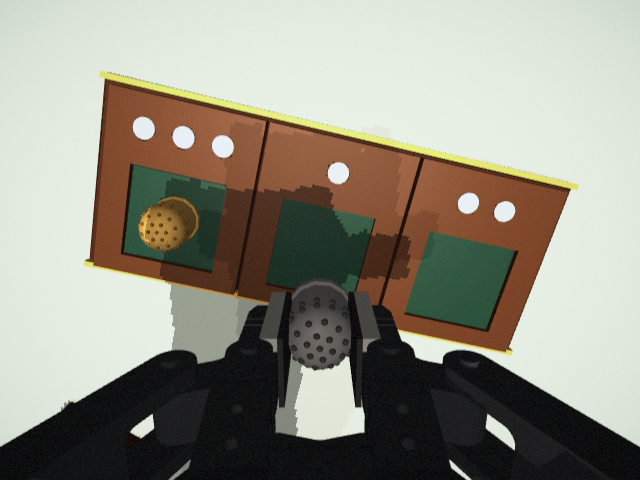

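The one-dot pocket (felt at 267–374 × 199–295) lies directly below, and its position agrees with the top view within 4 mm.

```bash
python3 -m handwheel '[{"hand":0,"xyz":[0,0.005,0.15],"twist":0},{"hand":0,"xyz":[0,0,0.15],"twist":0},{"hand":0,"xyz":[0,0,0.1],"twist":0},{"hand":0,"xyz":[0,0,0.05],"twist":0},{"hand":0,"xyz":[0,0,0.03],"twist":0},{"hand":0,"xyz":[0,0,0],"twist":0},{"hand":0,"xyz":[0,0,0],"twist":0}]'
python3 -m handwheel '[{"hand":0,"xyz":[0,0,0.007],"twist":0},{"hand":0,"xyz":[0,0,0],"twist":0}]'
python3 -m handwheel '[{"hand":0,"xyz":[0,0,0.007],"twist":0},{"hand":0,"xyz":[0,0,0],"twist":0}]'
```

```text
time_s: 8.4
eef_pos: [0.6375, -0.0536, 0.0396]
orientation: [0.0, 0.993, 0.115, 0.001]
wrist_force: [-0.1, 1.3, 1.1]
gripper_width: 0.0203
time_s: 8.65
eef_pos: [0.6371, -0.0536, 0.0381]
orientation: [0.0, 0.993, 0.115, 0.0]
wrist_force: [0.5, 0.3, 0.3]
gripper_width: 0.0207
time_s: 8.9
eef_pos: [0.637, -0.0535, 0.0369]
orientation: [0.0, 0.993, 0.115, -0.0]
wrist_force: [-0.2, 0.0, -0.4]
gripper_width: 0.0205
```

```bash
python3 -m handwheel '[{"hand":0,"xyz":[0,0,0.007],"twist":0},{"hand":0,"xyz":[0,0,0],"twist":0}]'
python3 -m handwheel '[{"hand":0,"xyz":[0,0,0.006],"twist":0},{"hand":0,"xyz":[0,0,0],"twist":0}]'
```

```text
time_s: 9.15
eef_pos: [0.637, -0.0535, 0.0357]
orientation: [0.0, 0.993, 0.115, -0.0]
wrist_force: [-0.7, -0.6, -0.5]
gripper_width: 0.0204
time_s: 9.4
eef_pos: [0.6371, -0.0535, 0.0356]
orientation: [0.0, 0.993, 0.115, 0.0]
wrist_force: [-1.5, 0.3, 4.4]
gripper_width: 0.0203
```

Contact shows as 4.4 N, much like on the shelf. I'll release and rise.

```bash
python3 -m handwheel '[{"hand":0.3,"xyz":[0,0,0],"twist":0},{"hand":0.4,"xyz":[0,0,0],"twist":0},{"hand":0.45,"xyz":[0,0,0],"twist":0},{"hand":0.45,"xyz":[0,0,-0.05],"twist":0},{"hand":0.45,"xyz":[0,0,-0.1],"twist":0},{"hand":0.45,"xyz":[0,0,-0.2],"twist":0},{"hand":0.45,"xyz":[0,0,-0.25],"twist":0},{"hand":0.45,"xyz":[0,0,-0.2],"twist":0}]'
python3 - <<'E'
from h import *
s=snapshot("wrist"); cv2.imwrite("pics/w6.png",s["color"])
o=get_obs(); print(o["eef_pos"].round(4))
print(rows(o,[.4597,-.2694,.13]))
E
```

```text
time_s: 10.4
eef_pos: [0.6377, -0.0535, 0.1578]
orientation: [0.0, 0.993, 0.115, 0.001]
wrist_force: [1.0, 0.3, -0.0]
gripper_width: 0.0385
[ 0.6401 -0.0535  0.1618]
(array([-1.501,  1.126,  0.201]), array([0.974, 0.228, 0.009]))
```

View pics/w6.png

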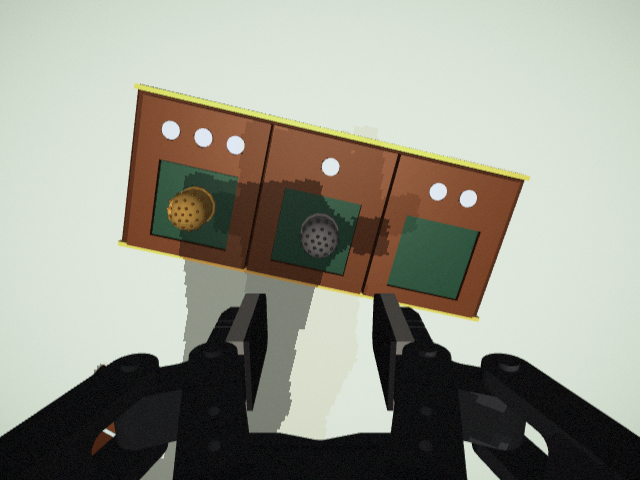

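The pewter thimble stands upright in the one-dot pocket (320,235). The brass at (190,209) is undisturbed. Porcelain next.

```bash
python3 -m handwheel '[{"hand":0.45,"xyz":[-0.25,0.188,0],"twist":0},{"hand":0.45,"xyz":[-0.25,0.188,0],"twist":0},{"hand":0.45,"xyz":[-0.25,0.188,0],"twist":0},{"hand":0.45,"xyz":[-0.25,0.188,0],"twist":0},{"hand":0.45,"xyz":[-0.25,0.188,0.05],"twist":0},{"hand":0.45,"xyz":[-0.25,0.188,0.15],"twist":0},{"hand":0.45,"xyz":[0,0,0],"twist":0},{"hand":0.45,"xyz":[0,0,0],"twist":0}]'
python3 - <<'E'
from h import *
s=snapshot("wrist"); cv2.imwrite("pics/w7.png",s["color"])
o=get_obs(); print(o["eef_pos"].round(4))
# porcelain pixels: differ from table/fingers; apex by depth
v,u=np.mgrid[0:420,230:410]; E=np.array(s["extrinsics"])
P=np.stack([(u-s["cx"])/s["fx"],-(v-s["cy"])/s["fy"],-np.ones(u.shape)],-1)*s["z_map"][0:420,230:410,None]@E[:3,:3].T+E[:3,3]
m=(P[...,2]>.024)&(P[...,2]<.05)&(s["color"][0:420,230:410].max(2)>60)
m=cv2.morphologyEx(m.astype(np.uint8),cv2.MORPH_OPEN,np.ones((3,3)))>0
q=P[m]; print(m.sum(),q.mean(0).round(4),q.max(0).round(4),q.min(0).round(4))
print(rows(o,[q[:,0].mean(),q[:,1].mean(),.021]))
E
```

```text
time_s: 11.45
eef_pos: [0.4576, -0.2695, 0.1257]
orientation: [0.0, 0.993, 0.115, 0.001]
wrist_force: [0.8, -0.6, -0.2]
gripper_width: 0.0384
[ 0.4583 -0.2689  0.1258]
1043 [ 0.4603 -0.2656  0.0289] [ 0.4694 -0.2553  0.0338] [ 0.4489 -0.2764  0.024 ]
(array([ 0.016, -0.019,  0.699]), array([0.973, 0.23 , 0.002]))
```

View pics/w7.png

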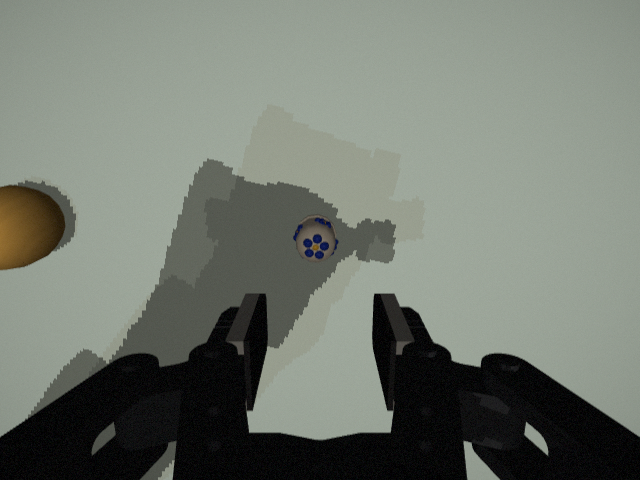

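The porcelain (blue flower) is at (316,240), slightly ahead of the pads and centred between them. The egg is clear at left. Now descend and grip.

```bash
python3 -m handwheel '[{"hand":0.45,"xyz":[0.015,-0.01,0.15],"twist":0},{"hand":0.45,"xyz":[0,0,0.2],"twist":0},{"hand":0.45,"xyz":[0,0,0.15],"twist":0},{"hand":0.45,"xyz":[0,0,0.12],"twist":0},{"hand":0.45,"xyz":[0,0,0.07],"twist":0},{"hand":0.45,"xyz":[0,0,0],"twist":0},{"hand":0.45,"xyz":[0,0,0],"twist":0}]'
python3 -m handwheel '[{"hand":0,"xyz":[0,0,0],"twist":0},{"hand":0,"xyz":[0,0,0],"twist":0},{"hand":0,"xyz":[0,0,0],"twist":0},{"hand":0,"xyz":[0,0,0],"twist":0},{"hand":0,"xyz":[0,0,0],"twist":0}]'
python3 -m handwheel '[{"hand":0,"xyz":[0,0,-0.05],"twist":0},{"hand":0,"xyz":[0,0,-0.15],"twist":0},{"hand":0,"xyz":[0,0,-0.2],"twist":0},{"hand":0,"xyz":[0,0,-0.2],"twist":0},{"hand":0,"xyz":[0,0,0],"twist":0},{"hand":0,"xyz":[0,0,0],"twist":0}]'
python3 - <<'E'
from h import *
s=snapshot("wrist"); cv2.imwrite("pics/w8.png",s["color"][180:440,150:490])
o=get_obs(); print(o["eef_pos"].round(4), pt(s,320,345).round(4), pt(s,320,330).round(4),pt(s,320,360).round(4))
print(rows(o,[.6362,-.1328,.11]))
E
```

```text
time_s: 12.38
eef_pos: [0.4593, -0.2677, 0.0222]
orientation: [0.0, 0.993, 0.115, 0.001]
wrist_force: [0.4, 0.1, 0.2]
gripper_width: 0.0385
time_s: 13.0
eef_pos: [0.4591, -0.2679, 0.0225]
orientation: [0.0, 0.993, 0.115, 0.001]
wrist_force: [0.4, -0.2, 4.4]
gripper_width: 0.0204
time_s: 13.75
eef_pos: [0.4582, -0.2677, 0.1114]
orientation: [-0.0, 0.993, 0.115, -0.0]
wrist_force: [0.2, 0.4, -0.5]
gripper_width: 0.0203
[ 0.458  -0.2675  0.1109] [ 0.4594 -0.2668  0.1216] [ 0.4636 -0.2658  0.1201] [ 0.4536 -0.2681  0.1206]
(array([ 1.362, -0.603,  0.005]), array([ 0.973,  0.229, -0.001]))
```

View pics/w8.png

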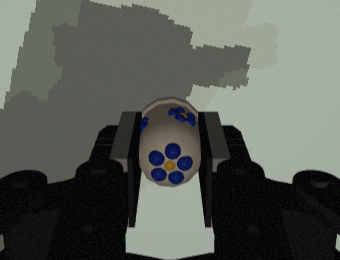

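The porcelain is held upright. Carry it to the two-dot pocket, expecting contact near TCP z ≈ 0.0365.

```bash
python3 -m handwheel '[{"hand":0,"xyz":[0.13,-0.06,0],"twist":0},{"hand":0,"xyz":[0.25,-0.11,0],"twist":0},{"hand":0,"xyz":[0.25,-0.11,0],"twist":0},{"hand":0,"xyz":[0.25,-0.11,0],"twist":0},{"hand":0,"xyz":[0.25,-0.11,0],"twist":0},{"hand":0,"xyz":[0.232,-0.103,0],"twist":0},{"hand":0,"xyz":[0,0,0],"twist":0},{"hand":0,"xyz":[0,0,0],"twist":0}]'
python3 -m handwheel '[{"hand":0,"xyz":[0,0,0.15],"twist":0},{"hand":0,"xyz":[0,0,0.15],"twist":0},{"hand":0,"xyz":[0,0,0.1],"twist":0},{"hand":0,"xyz":[0,0,0.05],"twist":0},{"hand":0,"xyz":[0,0,0.015],"twist":0},{"hand":0,"xyz":[0,0,0],"twist":0},{"hand":0,"xyz":[0,0,0],"twist":0}]'
```

```text
time_s: 14.8
eef_pos: [0.6363, -0.1321, 0.1106]
orientation: [-0.0, 0.993, 0.116, -0.001]
wrist_force: [-0.9, -0.5, -0.0]
gripper_width: 0.0203
time_s: 15.68
eef_pos: [0.6373, -0.133, 0.0424]
orientation: [0.0, 0.993, 0.115, 0.001]
wrist_force: [-1.4, 0.7, -0.1]
gripper_width: 0.0206
```

```bash
python3 -m handwheel '[{"hand":0,"xyz":[0,0,0.015],"twist":0},{"hand":0,"xyz":[0,0,0.01],"twist":0},{"hand":0,"xyz":[0,0,0],"twist":0}]'
python3 -m handwheel '[{"hand":0,"xyz":[0,0,0.007],"twist":0},{"hand":0,"xyz":[0,0,0],"twist":0}]'
python3 -m handwheel '[{"hand":0,"xyz":[0,0,0.006],"twist":0},{"hand":0,"xyz":[0,0,0],"twist":0}]'
```

```text
time_s: 16.05
eef_pos: [0.6367, -0.1329, 0.0378]
orientation: [0.0, 0.993, 0.115, -0.0]
wrist_force: [-0.1, -0.6, -0.6]
gripper_width: 0.0205
time_s: 16.3
eef_pos: [0.6367, -0.1329, 0.0368]
orientation: [0.0, 0.993, 0.115, -0.0]
wrist_force: [-0.6, -0.4, 0.8]
gripper_width: 0.0205
time_s: 16.55
eef_pos: [0.6369, -0.1329, 0.0366]
orientation: [0.0, 0.993, 0.115, 0.0]
wrist_force: [-1.3, -0.1, 4.3]
gripper_width: 0.0206
```

Contact at the expected height. Release, rise, and look.

```bash
python3 -m handwheel '[{"hand":0.3,"xyz":[0,0,0],"twist":0},{"hand":0.4,"xyz":[0,0,0],"twist":0},{"hand":0.45,"xyz":[0,0,0],"twist":0},{"hand":0.45,"xyz":[0,0,-0.05],"twist":0},{"hand":0.45,"xyz":[0,0,-0.1],"twist":0},{"hand":0.45,"xyz":[0,0,-0.2],"twist":0},{"hand":0.45,"xyz":[0,0,-0.25],"twist":0},{"hand":0.45,"xyz":[0,0,-0.2],"twist":0},{"hand":0.45,"xyz":[0,0,0],"twist":0},{"hand":0.45,"xyz":[0,0,0],"twist":0}]'
python3 - <<'E'
from h import *
import pickle
s=snapshot("wrist"); t=snapshot("scene"); cv2.imwrite("pics/w9.png",np.vstack([s["color"][60:340,80:580],cv2.resize(t["color"][170:345,140:452],(500,280))]))
t0=pickle.load(open("scene.pkl","rb"))["color"].astype(int); d=np.abs(t["color"]-t0).max(2)
for n,(u,v) in dict(egg=(247,228),box=(321,215),bin=(512,235)).items(): print(n,"change",d[v-12:v+12,u-12:u+12].mean().round(1))
print(get_obs()["eef_pos"].round(3))
E
```

```text
time_s: 17.8
eef_pos: [0.6364, -0.133, 0.1562]
orientation: [0.0, 0.993, 0.115, -0.0]
wrist_force: [-0.6, 0.4, 0.6]
gripper_width: 0.0387
egg change 63.0
box change 4.2
bin change 3.8
[ 0.636 -0.133  0.155]
```

View pics/w9.png

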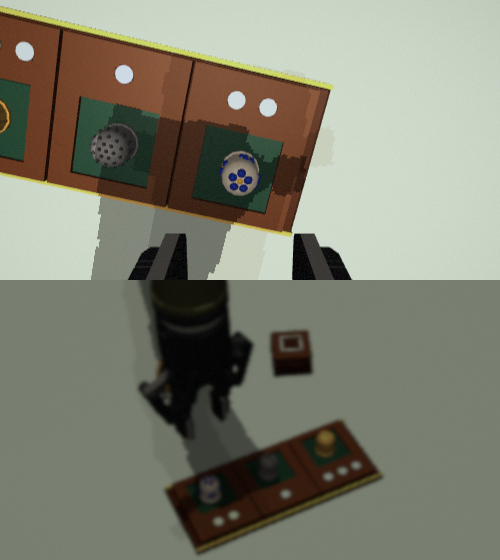

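Both thimbles stand upright in the right pockets. The arm hides the egg in this view, so I'll check it from the top camera and then hand in.

Run:
```python
from h import *
import pickle
t=snapshot("top"); t0=pickle.load(open("top.pkl","rb"))
def c(s):
    m=np.zeros((480,640),np.uint8); k=s["color"].astype(int); m[275:312,362:396]=((k[...,2]-k[...,0])>50)[275:312,362:396]
    M=cv2.moments(m,True); return M["m00"],round(M["m10"]/max(M["m00"],1),1),round(M["m01"]/max(M["m00"],1),1)
print(c(t0),c(t)); print(close_job())
```

```text
(191.0, 378.3, 293.6) (92.0, 379.3, 294.5)
the job is handed in; nothing more can be done
None
```

The job is handed in at about 18 s of the 58 s limit. I set the pewter thimble in the one-dot pocket first, then the porcelain thimble in the two-dot pocket. Each was lowered to a contact of about 4 N and then released.

- **Thimbles:** The last pictures show both standing upright in the correct pockets, with the gripper clear above. The brass thimble is still in the three-dot pocket.
- **Ring box and bin:** Comparing their image areas before and after shows no real change.
- **Egg:** This check is weaker. The arm hid it in the final scene view. In the top view its centroid shifted by about 1 pixel, but its coloured area fell from 191 to 92 pixels. I put that down to the arm's shadow or occlusion but did not confirm it. The gripper never came closer to it than about 15 cm while low.
- **Gripper width:** It read 20.4 mm on the 23 mm bodies in both grasps, which I did not explain. Both holds stayed firm and upright.

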